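# Put a stray bush away in a rotary parts drum

### The arm

A 6-joint arm with a two-finger parallel gripper is mounted at the origin on the work surface. World frame = base frame: x ahead of the robot, y to its left, z up, the work surface at z = 0. Lengths are in m, angles in rad, forces in N, time in s.
With the tool pointing down it reaches from about 0.35 to 0.975 m from the base axis. Payload 7.1 kg.
Tool frame: the origin (TCP) lies midway between the tips of the shut fingers; the grasp point (between the pads) lies 19 mm behind it; z points along the fingers, y is the line along which they close (so a half turn about z gives the same grasp; the last joint's range is limited). The gripper opens to 88 mm and grips with 3 to 60 N. Pads are 20 mm wide; open, the fingers measure 115 mm over their backs; the gripper's body (75 mm by 178 mm) begins 61 mm behind the grasp point.
Start: joints at [1.102, 0.423, 1.63, -0, 1.089, -0.019], TCP at [0.272, 0.563, 0.223] pointing down, gripper open.
Joint ranges: [-3, 3], [-0.9, 2.11], [0.09, 2.58], [-1.31, 4.45], [0.11, 2.69], [-2.54, 2.54]. Speed limits (rad/s): [2.39, 2.39, 3.01, 3.14, 3.14, 3.14].

### API

Orientations are given as a unit quaternion [w, x, y, z].
In Python, from station import move_pose, movel, movej, command_gripper, wait, inverse_kinematics, read_camera, camera_info, MotionError, job_done, get_time, get_joint_pos, get_qvel, get_effort, get_tcp_pos, get_ee_rot, get_ft_force, get_ft_torque, get_grip_width, get_finger_force gives the robot as it stands. Calls block until the motion is done:
- move_pose(position, orientation): joint-space move of the TCP to a pose.
- movel(position, frame=None, v=0.15, until_force=None): straight line of the TCP; frame=None keeps the orientation; v is the mean speed in m/s. With until_force (N) it stops when the force on the tool has changed by that much, and returns True; else False.
- movej(angles): joint-space move.
- command_gripper(opening): opening from 0.0 (shut) to 1.0 (fully open); the grip force is fixed at half the most; returns when the fingers have stopped.
- wait(seconds).
- inverse_kinematics(position, orientation): joint angles nearest the present ones, or None.
- read_camera(name): name is "scene" or "side" or "wrist"; returns the picture (480x640x3 uint8, red, green, blue); there is no depth.
- camera_info(name): a dict with "intrinsics" (3x3 intrinsics, pixels), "dist" ([k1, k2, p1, p2, k3] as OpenCV has them; the pictures are not rectified), "T" (4x4, takes a point from camera to world coordinates); the wrist camera has in their place "tool_from_camera" (4x4, takes a point from camera to tool coordinates, whose origin is the TCP and whose axes are the flange's). Camera axes: x right, y up, looking along -z (the intrinsics and any distortion apply to the point x, -y, -z); pixel columns grow to the right and rows downward; lengths in m; the calibration is good to about 2 mm. A picture is of the moment at which its call begins: read the wrist's pose just before it. camera_info takes no time and is no camera call.
A pose or a line that the arm cannot do raises MotionError and nothing moves.
- job_done(): hands the job in; it is judged then, once.
Readings, each from a call of its own:
- get_time(): time.
- get_joint_pos(): joint angles.
- get_qvel(): joint speeds.
- get_effort(): joint torques, N m.
- get_tcp_pos(): TCP position.
- get_ee_rot(): TCP orientation.
- get_ft_force(): force on the tool from outside, world axes, zero at the start.
- get_ft_torque(): the same for the moment, N m.
- get_grip_width(): opening from 0.0 (shut) to 1.0 (fully open).
- get_finger_force(): force on a finger pad.
Only numpy, scipy, OpenCV 4.12 (cv2) and the standard library are available. Lean on these libraries where they do the work, as an engineer would, in place of code of your own. Each camera call takes 0.05 s, during which the arm holds its last target. There are 200 camera calls.

### The job

Put the stray brass bush away in the parts drum: turn the drum's white cover by its black handle until the opening lines up with the compartment marked by the yellow tag, then drop the brass bush through the opening. Leave the cover at that setting, and leave the steel bush where it stands.

Things in the scene. Friction and masses are not known exactly. Their poses are not given: they have to be found in the camera images.
- cover: white disc, 200 mm across, 6 thick, on a fixed grey drum. Origin: on the axis, at its underside, 58 above the bench; z up; x points along the middle of its one opening, a 54 degree wedge cut from 34 mm off the axis to the edge. Handle: black bar on the axis, 50 long (x), 16 thick (y), 36 high, top 100 above the bench. Turns stiffly (0.06 N m) either way, stays where left; under 80 degrees needed.
- yellow_tag: yellow disc, 22 mm across, 8 high, fixed on the drum's rim 113 mm from the axis, at the middle of its compartment's outer side; origin: centre of its underside, 56 above the bench. Five like tags (blue, red, green, white, black) mark the rest of six equal 60 degree compartments, 50 deep, 28 to 96 mm from the axis. Drum: 256 across, 56 high.
- brass_bush: brass-coloured bush: upright cylinder 26 mm across, 30 high, 55 to 105 g, loose on the bench to one side of the drum; origin: centre of its underside. Release it low over the opening, about 66 mm from the cover's axis, where the opening is 60 mm wide; it may come to rest standing, leaning or lying in the compartment.
- steel_bush: silver-grey steel bush of the same size as the brass one (26 mm across, 30 high), loose on the bench on the other side of the drum; origin: centre of its underside. It is not wanted and stays where it is.
Mind the look-alikes: they are no part of the job. There is more than one size of the brass_bush; the one meant has the size given above.

How it is judged:
On the way, in this order (a step that is already met when the one before it is completed fails the run):
1. the cover's opening is over the yellow-tagged compartment (y of yellow_tag in the frame of cover between -0.024 and 0.024 m and x of yellow_tag in the frame of cover above 0.05 m), for 0.2 s.
2. the brass bush is in that compartment, through the opening (all of step 1 and z of brass_bush in the frame of cover below -0.01 m and x of brass_bush in the frame of cover between 0.015 and 0.105 m and y of brass_bush in the frame of cover between -0.05 and 0.05 m), for 0.2 s.
At the end, for the whole second after the job is handed in: the middle of the cover's opening points at the yellow tag to within 24 mm at the tag (12 degrees), the cover is at rest, and the brass bush lies at rest in the compartment under the opening, below the cover (its underside's centre at least 10 mm below the cover's underside) (all of step 2 and linear speed of brass_bush below 0.02 m/s and angular speed of cover below 0.05 rad/s); the robot touches nothing.
It fails at once if the steel bush is shifted by more than 40 mm (distance of steel_bush from where it was at the start of the episode above 0.04 m).
It also fails if it takes over 48 s, if anything falls off the work surface, if the arm or the gripper's body presses on something with over 40 N, if the wrist force passes 120 N, or if a joint passes its speed limit or range.

## Working session

There is one attempt and no reset: what is moved stays moved. The work goes in short steps, each a Python script; the robot and the scene stay as the last script left them, time stands still between calls to the robot, and variables do not carry over. Pictures are saved under pics/ and viewed, at most 10 in all, crops included, and the job is handed in when it is done.

```bash
mkdir -p pics; ls; python3 - <<'E'
from station import *
import cv2,numpy as np
np.set_printoptions(precision=4,suppress=True)
for n in("scene","side","wrist"):
    im=read_camera(n); cv2.imwrite(f"pics/{n}0.png",im[:,:,::-1]); print(n,camera_info(n))
print(get_time(),get_ee_rot(),get_tcp_pos())
E
```

```text
pics
scene {'intrinsics': array([[504.4465,   0.    , 315.2782],
       [  0.    , 504.4465, 239.3863],
       [  0.    ,   0.    ,   1.    ]]), 'dist': array([0.0485, 0.    , 0.    , 0.    , 0.    ]), 'T': array([[ 0.672 , -0.376 ,  0.638 ,  1.0684],
       [ 0.7405,  0.3543, -0.5712, -0.528 ],
       [-0.0113,  0.8562,  0.5165,  0.5466],
       [ 0.    ,  0.    ,  0.    ,  1.    ]])}
side {'intrinsics': array([[433.4514,   0.    , 322.4314],
       [  0.    , 433.4514, 243.9916],
       [  0.    ,   0.    ,   1.    ]]), 'dist': array([-0.0334,  0.    ,  0.    ,  0.    ,  0.    ]), 'T': array([[-0.6877,  0.3488, -0.6367, -0.0566],
       [-0.7256, -0.3007,  0.619 ,  0.5132],
       [ 0.0244,  0.8876,  0.4599,  0.4974],
       [ 0.    ,  0.    ,  0.    ,  1.    ]])}
wrist {'intrinsics': array([[430.8221,   0.    , 320.3074],
       [  0.    , 430.8221, 233.9729],
       [  0.    ,   0.    ,   1.    ]]), 'dist': array([-0.1005,  0.    ,  0.    ,  0.    ,  0.    ]), 'tool_from_camera': array([[-0.0001,  0.9582,  0.2862,  0.0787],
       [ 1.    ,  0.0002, -0.0005,  0.0008],
       [-0.0005,  0.2862, -0.9582, -0.1616],
       [ 0.    ,  0.    ,  0.    ,  1.    ]])}
0.15 [-0.0001  0.223   0.9748 -0.0006] [0.2715 0.5625 0.2221]
```

View pics/scene0.png

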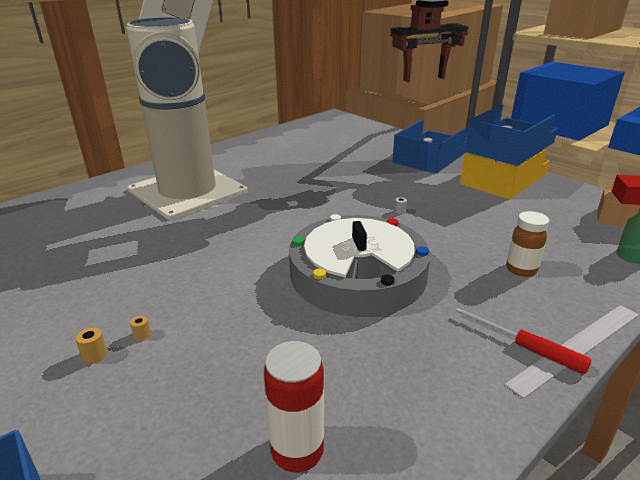

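View pics/side0.png

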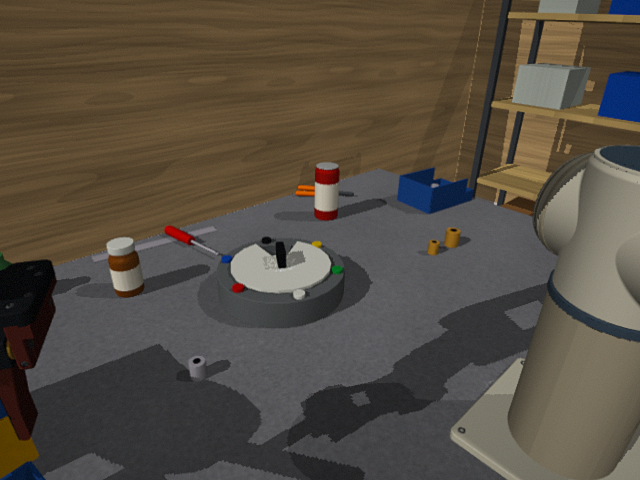

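The scene view shows yellow tag at (320,272), the opening near (372,268) between the yellow and black tags, and brass bushes at (91,345) and (140,328). The steel bush is at (401,205). I'll measure them next.

```bash
cat > h.py <<'E'
from station import *
import cv2,numpy as np
np.set_printoptions(precision=4,suppress=True)
def cam(n):
    c=camera_info(n)
    if n=="wrist":
        w,x,y,z=get_ee_rot()
        from scipy.spatial.transform import Rotation as R
        T=np.eye(4);T[:3,:3]=R.from_quat([x,y,z,w]).as_matrix();T[:3,3]=get_tcp_pos();T=T@c["tool_from_camera"]
    else: T=c["T"]
    return c["intrinsics"],c["dist"],T
def ray(c,uv):
    K,d,T=c
    p=cv2.undistortPoints(np.float64(uv).reshape(-1,1,2),K,d)[:,0]
    D=np.c_[p[:,0],-p[:,1],-np.ones(len(p))]@T[:3,:3].T
    return T[:3,3],D
def onz(c,uv,z):
    o,D=ray(c,uv); return o+D*((z-o[2])/D[:,2])[:,None]
def blobs(im,lo,hi,amin=15):
    m=cv2.inRange(cv2.cvtColor(im,cv2.COLOR_RGB2HSV),np.array(lo),np.array(hi))
    n,l,s,ce=cv2.connectedComponentsWithStats(m)
    return [(ce[i],s[i]) for i in range(1,n) if s[i][4]>=amin],l
def pix(c,P):
    K,d,T=c; q=(np.atleast_2d(P)-T[:3,3])@T[:3,:3]
    q=q*[1,-1,-1]; return cv2.projectPoints(q,np.zeros(3),np.zeros(3),K,d)[0][:,0]
E
python3 - <<'E'
from h import *
box={"scene":(285,435,205,300),"side":(215,350,230,310)}
cols={"yellow":((22,150,120),(32,255,255)),"green":((50,120,60),(80,255,255)),"blue":((105,150,80),(130,255,255)),"red":((0,170,100),(5,255,255))}
for n in("scene","side"):
    im=cv2.imread(f"pics/{n}0.png")[:,:,::-1].copy();c=cam(n);x0,x1,y0,y1=box[n]
    for k,(lo,hi) in cols.items():
        for ce,s in blobs(im,lo,hi)[0]:
            if x0<ce[0]<x1 and y0<ce[1]<y1: print(n,k,ce,s[4],onz(c,ce,.062)[0])
    for ce,s in blobs(im,(14,130,60),(25,255,255),40)[0]:
        if (n=="scene" and ce[0]<200 and ce[1]>300) or (n=="side" and 400<ce[0]<480 and 210<ce[1]<270):
            x,y,w,h,a=s
            b=onz(c,[[ce[0],y+h]],0)[0]; l=onz(c,[[x,ce[1]],[x+w,ce[1]]],.015)
            print(n,"brass",ce,s,"ctr@z.015",onz(c,ce,.015)[0],"width",np.linalg.norm(l[1]-l[0]))
s0=cv2.imread("pics/scene0.png")[195:315,270:450]
cv2.imwrite("pics/crop0.png",cv2.resize(s0,None,fx=4.4,fy=4.4,interpolation=cv2.INTER_CUBIC))
E
```

```text
scene yellow [319.1579 273.3333] 114 [ 0.5557 -0.0612  0.062 ]
scene green [297.8636 240.8182] 88 [ 0.4515 -0.019   0.062 ]
scene blue [421.8351 250.8866] 97 [0.6293 0.1195 0.062 ]
scene red [392.7778 221.0741] 54 [0.5228 0.166  0.062 ]
scene brass [140.1433 328.117 ] [131 316  19  25 342] ctr@z.015 [ 0.4229 -0.324   0.015 ] width 0.029946646966418466
scene brass [ 91.2763 345.8842] [ 76 328  31  36 760] ctr@z.015 [ 0.4103 -0.3954  0.015 ] width 0.04651589970908473
side yellow [316.4419 243.4419] 43 [ 0.5565 -0.0646  0.062 ]
side green [336.7051 269.3846] 78 [ 0.449  -0.0194  0.062 ]
side blue [225.9545 258.3636] 66 [0.6282 0.1197 0.062 ]
side red [237.2471 287.2941] 85 [0.5231 0.1624 0.062 ]
side brass [451.881  237.6667] [444 228  17  20 252] ctr@z.015 [ 0.4215 -0.4093  0.015 ] width 0.044233780445045015
side brass [433.0211 247.1972] [428 240  12  15 142] ctr@z.015 [ 0.4236 -0.3276  0.015 ] width 0.02965103285279917
```

View pics/crop0.png

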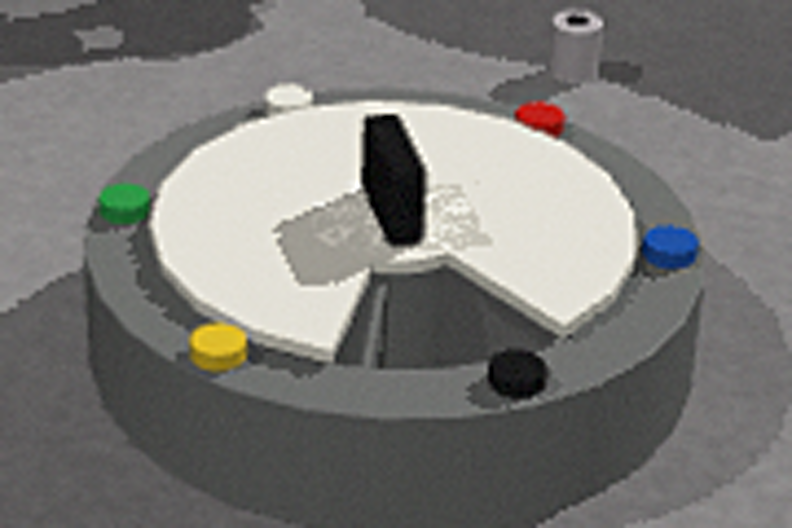

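Small brass bush is the 26 mm one, at (0.423,-0.326). The crop shows the cover opening between the yellow and black tags, with outer corners at about (344,274) and (397,269) in the full picture, and the handle pointing along it.

```bash
python3 - <<'E'
from h import *
from scipy.spatial.transform import Rotation as R
c=cam("scene");C=np.array([.5395,.0505])
P=onz(c,[[344.5,274.1],[397.3,269.1]],.064)[:,:2]-C
a=np.degrees(np.arctan2(P[:,1],P[:,0]));print(a,np.hypot(*P.T),a.mean())
H=onz(c,[[270+380/4.4,195+116/4.4],[270+413/4.4,195+178/4.4]],.1)[:,:2]; print("handle top edge",H, np.degrees(np.arctan2(*(H[1]-H[0])[::-1])))
# tool down with tool x toward angle t
for t in np.radians(a.mean())+np.array([0,np.pi]):
    for d in(0,-1):
        tt=t+(0 if d==0 else np.radians(-81.7)-np.radians(a.mean()))
        M=np.array([[np.cos(tt),np.sin(tt),0],[np.sin(tt),-np.cos(tt),0],[0,0,-1]])
        q=R.from_matrix(M).as_quat()[[3,0,1,2]]
        print(np.degrees(tt),inverse_kinematics([*C,.2],q))
E
```

```text
[-60.0375  -5.4241] [0.0974 0.0993] -32.73079355235269
handle top edge [[0.521  0.063 ]
 [0.5647 0.0361]] -31.592959215847905
-32.73079355235269 [ 0.0714  0.3309  1.833  -0.      0.9777  2.2134]
-81.7 None
147.26920644764732 [ 0.0714  0.3309  1.833  -0.      0.9777 -0.9282]
98.3 [ 0.0714  0.3309  1.833  -0.      0.9777 -0.0735]
```

```bash
cat >> h.py <<'E'
from scipy.spatial.transform import Rotation as R
C=np.array([.5395,.0505])
def down(deg):
    t=np.radians(deg)
    M=np.array([[np.cos(t),np.sin(t),0],[np.sin(t),-np.cos(t),0],[0,0,-1]])
    return R.from_matrix(M).as_quat()[[3,0,1,2]]
E
python3 - <<'E'
from h import *
move_pose([*C,.20],down(147.7))
print(get_time(),movel([*C,.074],v=.1,until_force=15),get_tcp_pos())
command_gripper(0.0); print("w",get_grip_width(),get_finger_force(),get_ft_force())
q=np.array(get_joint_pos());d=np.radians(147.7-98.3)
for k in range(1,6):
    p=q.copy();p[5]+=d*k/5;movej(p);print(get_ft_force(),get_ft_torque(),get_grip_width())
wait(.3);print(get_time())
command_gripper(0.6);movel([*get_tcp_pos()[:2],.26],v=.2)
wait(.2);im=read_camera("scene");cv2.imwrite("pics/s1.png",cv2.resize(im[195:315,270:450,::-1],None,fx=4.4,fy=4.4))
print(get_time())
E
```

```text
2.225 False [0.54   0.0505 0.0746]
w 0.18085112952659793 29.995452761650085 [-0.7357 -1.2007  0.4788]
[-1.3662 -1.0346  0.1668] [-0.1945 -0.0153  0.0032] 0.1813472009356567
[-1.2853 -1.7733  0.9478] [-0.3097  0.0735 -0.0685] 0.18302633833943222
[-1.3206 -3.1219  1.4385] [-0.398   0.1996 -0.0835] 0.1821732186743733
[-1.4426 -3.2601  1.5755] [-0.5521  0.2649 -0.0235] 0.18288917862608847
[-1.2843 -3.653   1.9233] [-0.6478  0.3596  0.0121] 0.17946421901878135
6.45
8.525
```

View pics/s1.png

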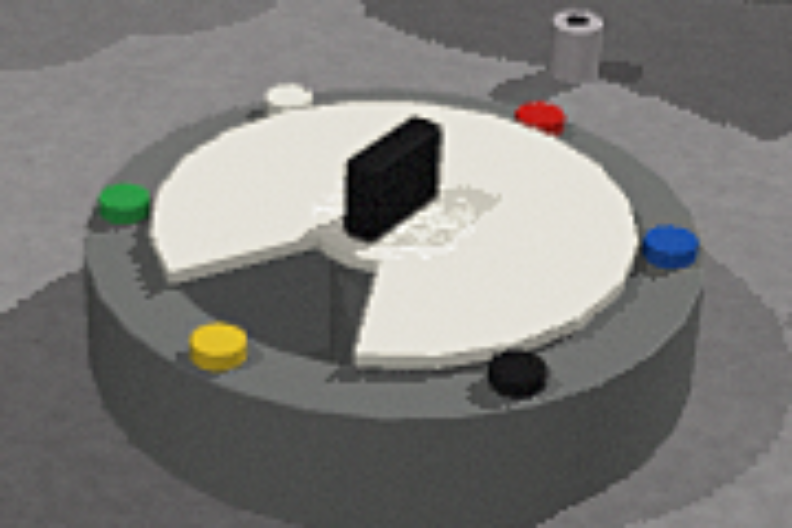

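The opening now straddles the yellow tag: its corners are at (168,275) and (358,355) in the crop, with the tag at (218,343). Next I'll pick the brass bush.

```bash
python3 - <<'E'
from h import *
c=cam("scene")
P=onz(c,[[270+168/4.4,195+274/4.4],[270+357/4.4,195+354/4.4]],.064)[:,:2]-C
a=np.degrees(np.arctan2(P[:,1],P[:,0]));print(a,np.hypot(*P.T),a.mean())
B=[.4232,-.3258]
move_pose([*B,.15],down(90)); command_gripper(1.0)
print(movel([*B,.006],v=.1,until_force=10),get_tcp_pos())
command_gripper(0.0);print(get_grip_width()*88,get_finger_force())
movel([*B,.20],v=.2);print(get_grip_width()*88,get_finger_force(),get_time())
im=read_camera("wrist");cv2.imwrite("pics/w1.png",im[:,:,::-1])
im=read_camera("side");cv2.imwrite("pics/side1.png",im[:,:,::-1])
E
```

```text
[-108.0973  -53.3532] [0.0994 0.0987] -80.72522857248754
False [ 0.4235 -0.3261  0.0065]
25.258090179885 29.999932050704956
25.232004470646437 29.99986857175827 14.4417
```

View pics/w1.png

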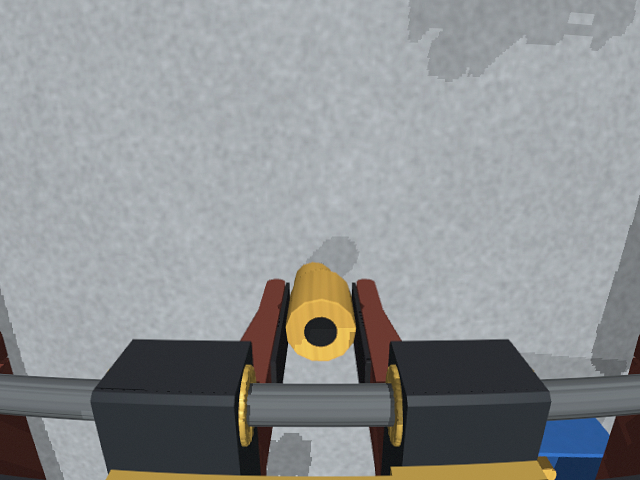

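The bush is held upright and centred between the pads at (320,315), and the 25 mm width matches. Next is the drop.

```bash
python3 - <<'E'
from h import *
t=np.radians(-81.2);D=C+.066*np.array([np.cos(t),np.sin(t)])
move_pose([*D,.20],down(98.8))
print(movel([*D,.073],v=.1,until_force=10),get_tcp_pos(),get_grip_width()*88,get_ft_force())
wait(.2);command_gripper(0.6);wait(.3)
movel([*D,.24],v=.2);wait(.2);print(get_time())
im=read_camera("wrist");cv2.imwrite("pics/w2.png",im[:,:,::-1])
im=read_camera("scene");cv2.imwrite("pics/s2.png",cv2.resize(im[195:315,270:450,::-1],None,fx=4.4,fy=4.4))
E
```

```text
False [ 0.5501 -0.0147  0.0736] 25.407961441187954 [ 0.351  -0.2354 -1.405 ]
19.525
```

View pics/s2.png

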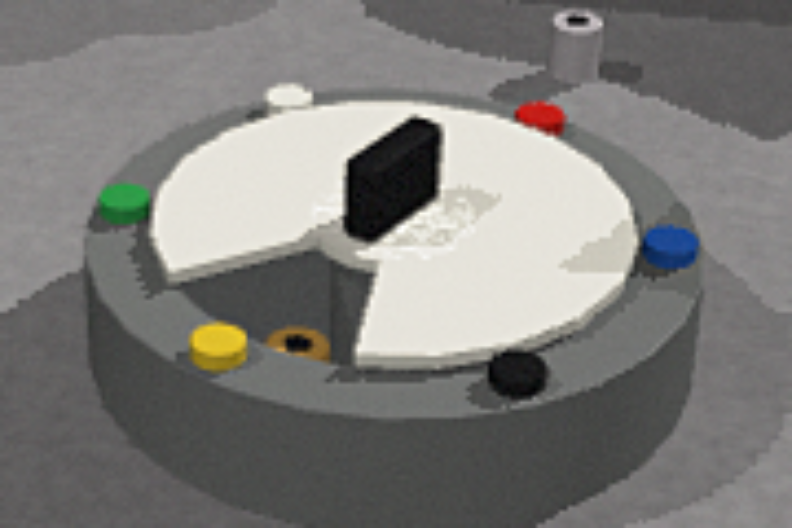

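View pics/w2.png

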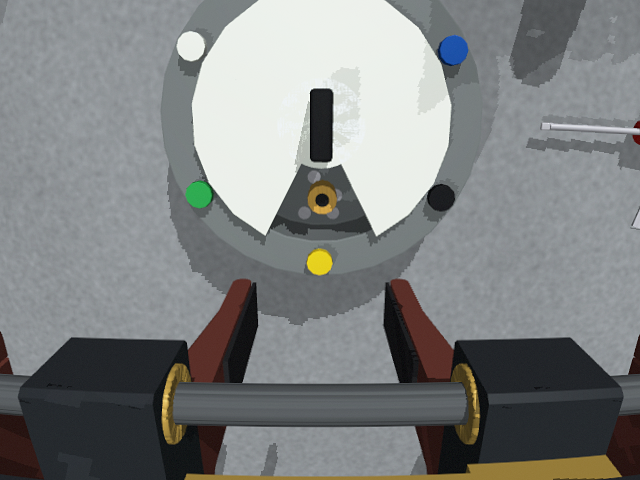

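The wrist view shows the bush standing in the compartment at (322,200), with the opening centred on the yellow tag (319,262). The steel bush hasn't moved.

```bash
python3 -c "
from station import *
print(job_done())"
```

```text
the job is handed in; nothing more can be done
None
```

The job is handed in: the cover's opening points at the yellow tag to within about 1 degree by my measurement, the brass bush stands in that compartment, and the steel bush was left alone (robot clock about 20 s; no verdict came back).

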